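# Reference the colour probe and hold it on the drawing screen

## Task

Calibrate the drawing screen: lift the orange colour probe out of its grey dock, stand it upright on the white disc of the black reference puck with a light push, its sprung foot about half way in, for a good second, then set it on the teal target on the sloping screen, foot wholly inside the white ring and the probe square to the glass, again with the foot about half way in. Never press hard, and leave mug, cactus and mouse alone. Finish while still holding the probe there against the screen: do not let go or put it down.

Things in the scene. Friction and masses are not known exactly. Their poses are not given: they have to be found in the camera images.
- probe: colour probe, 180 g. Origin on its axis at the underside of its black flange (52 mm diameter, 8 mm thick); z along the axis towards the grip, an orange block 34 x 34 mm, faces along x and y, 8 to 60 mm above the origin (grip at 34). Below: black tube, 32 mm diameter, to -14 mm, then sprung foot to -32 mm. Starts upright in the dock, flange on its rim, foot hanging free
- foot_face (a point): centre of the flat face of the probe's sprung rubber foot (28 mm diameter), 32 mm below the probe's origin on its axis when not pressed; z points along the probe towards the grip
- foot (a joint): how far the sprung foot is pressed into the probe: 0 fully out, 0.012 m fully in (solid stop). Spring: 0.6 N to start moving, then 0.3 N per mm, 2.4 N half way, 4.2 N fully in
- dock: grey round dock, fixed, 84 mm diameter, 45 mm high, with a 38 mm hole down its axis in which the probe's tube and foot hang with 3 mm play all round. Origin at the centre of its underside on the desk; z up. It and the puck may change sides
- tile: black reference puck, fixed on the desk, 80 mm diameter, 12 mm high, level, with a white disc 48 mm in diameter in the middle of its top. Origin at the centre of its underside; z up
- tile_face (a point): centre of the white disc on top of the puck; z up
- screen: drawing screen, slab 310 (y) x 210 (x) x 14 mm on a low stand fixed to the desk; its stiff tilt hinge, along y through the origin, holds against a light push. Origin: centre of its underside, 85 mm above the desk; x runs up the slope, z square to the glass. Slopes 0.2 to 0.6 rad, lower edge towards the robot, turned by up to 0.25 rad
- target (a point): centre of the target drawn on the glass: teal disc 48 mm diameter with a white dot, surrounded by a white ring 5 mm wide. The point lies on the glass; z points out of the glass, square to it. It may be anywhere within 50 mm up or down and 80 mm sideways of the screen's centre
- mug: white mug, 80 mm diameter, 90 mm high, handle at its +y side; origin at the centre of its underside; leave alone
- cactus: cactus in a blue pot, 80 mm diameter, 130 mm high; origin at the centre of its underside; leave alone
- mouse: black computer mouse 100 x 60 x 33 mm; origin at the centre of its underside; leave alone
There are look-alikes about, which are no part of the job. Of the things that look like the tile, take the one that is farthest from the robot's base at the start. Leave any purple look-alike of the dock alone.

How it is judged (in metres and radians):
On the way, in this order (a step that is already met when the one before it is completed fails the run):
1. the probe is lifted out of the dock in the fingers (z of probe in the frame of dock above 0.085 m and contact force between the fingers and probe above 1 N), for 0.1 s.
2. the probe stands upright on the white disc, lightly pressed, for 0.8 s (distance between foot_face and tile_face below 0.01 m and angle between probe's own z axis and vertical below 0.12 rad and value of joint foot between 0.002 and 0.0112 m and contact force between probe and tile between 0.5 and 8 N and contact force between the fingers and probe above 1 N), for 0.8 s.
At the end, for the whole second after the job is handed in: Fingers hold the probe, at rest, foot face within 10 mm of the target centre, axis within 0.12 rad of square to the glass, foot pressed in 2 to 11.2 mm with 0.5 to 8 N on the screen; fingers off the screen (under 0.2 N), speed under 20 mm/s, probe clear of dock and puck (distance between foot_face and target below 0.01 m and angle between the z axis of probe and the z axis of target, either way round below 0.12 rad and value of joint foot between 0.002 and 0.0112 m and contact force between probe and screen between 0.5 and 8 N and contact force between the fingers and probe above 1 N and contact force between the fingers and screen below 0.2 N and contact force between probe and dock below 0.1 N and contact force between probe and tile below 0.1 N and linear speed of probe below 0.02 m/s); the arm keeps its last pose, push and grip.
It fails at once if the mug is pushed away or tipped (distance of mug from where it was at the start of the episode above 0.025 m or angle between mug's own z axis and vertical above 0.4 rad).
It fails at once if the cactus is pushed away or tipped (distance of cactus from where it was at the start of the episode above 0.025 m or angle between cactus's own z axis and vertical above 0.4 rad).
It fails at once if the mouse is pushed away or tipped (distance of mouse from where it was at the start of the episode above 0.025 m or angle between mouse's own z axis and vertical above 0.4 rad).
It fails at once if the screen is pressed hard (over 15 N) (contact force between anything else and screen above 15 N).
It fails at once if the reference tile is pressed hard (over 15 N) (contact force between anything else and tile above 15 N).
It also fails if it takes over 54 s, if anything falls off the work surface, if the arm or the gripper's body presses on something with over 40 N, if the wrist force passes 120 N, or if a joint passes its speed limit or range.

## Robot

A 6-joint arm with a two-finger parallel gripper is mounted at the origin on the work surface. World frame = base frame: x ahead of the robot, y to its left, z up, the work surface at z = 0. Lengths are in mm, angles in rad, forces in N, time in s.
With the tool pointing down it reaches from about 350 to 975 mm from the base axis. Payload 4.9 kg.
Tool frame: the origin (TCP) lies at the very end of the fingers, on their centre line; the grasp point (between the pads) lies 19 mm behind it; z points along the fingers, y is the line along which they close (so a half turn about z gives the same grasp; the last joint's range is limited). The gripper opens to 85 mm and grips with 20 to 120 N. Pads are 22 mm wide; open, the fingers measure 114 mm over their backs; the gripper's body (76 mm by 85 mm) begins 54 mm behind the grasp point. The pads swing forward as they close: fully open they stand 13 mm farther back than shut.
Start: joints at [1.07, 0.053, 1.613, -0, 1.476, -0.119], TCP at [232.858, 579.982, 231.304] pointing down, gripper open.
Joint ranges: [-3.01, 3.01], [-1.01, 2.22], [0.06, 2.58], [-1.02, 4.17], [0.09, 2.62], [-3.14, 3.14]. Speed limits (rad/s): [2.57, 2.57, 3.14, 3.14, 3.14, 3.14].

## Interface

Orientations are given as a 3x3 rotation matrix whose columns are the frame's x, y, z axes.
In Python, from station import env gives the robot as it stands.
- The arm moves only by the tool move_arm, never from a script. Its argument "moves" is a list of rows, each an object with "linear": the shift along the world's x, y, z in mm, a list of three; "angular": the turn, a rotation vector about the world's x, y, z in rad, a list of three. In form: [{"linear": [dx, dy, dz], "angular": [wx, wy, wz]}, ...]. A call has 1 to 10 rows; each row is the pose to reach, as a shift and turn from the pose commanded when the call began; what a row does not reach only later rows make up. A row lasts 1/10 s, in which the tool goes at most 50 mm and 8.59 degrees, less where a joint would pass 70% of its speed; a pose out of reach is approached as far as the arm can. A call with a gripper value outside its range is refused whole. "claw" is the opening, from 0 (shut) to 1 (fully open), set as the call begins (left out, the last holds). The fingers move at their own pace and stop on an object; "force" is the grip in N (left out, the last holds). Time passes only in rows, so rows that repeat a pose let the fingers close. It gives the time, the measured TCP pose, the force, the opening and the grip force at its end, in the units of the state.
- env.sense(): the state, without advancing time (a new reading comes with each control period).
- env.camera(name): name is "side" or "top" or "wrist"; returns the picture (480x640x3 uint8, blue, green, red); there is no depth.
- env.camera_info(name): a dict with "vertical_fov" (degrees; the focal length in pixels is half the picture's height over the tangent of half this angle, whatever the lens; pixels are square), "cx", "cy" (the principal point, pixels), "pose" (4x4, takes a point from camera to world coordinates); the wrist camera has in their place "mount" (4x4, takes a point from camera to tool coordinates, whose origin is the TCP and whose axes are the flange's). Camera axes: x right, y up, looking along -z (the intrinsics and any distortion apply to the point x, -y, -z); pixel columns grow to the right and rows downward; lengths in mm; the calibration is good to about 2 mm. The wrist camera is an equidistant fisheye: a pixel r from the principal point sees the ray r / f radians off the axis. A picture is of the moment at which its call begins: read the wrist's pose just before it. camera_info takes no time and is no camera call.
- env.job_done(): hands the job in; it is judged then, once.
The state is a dict: "t": time; "q": joint angles; "qd": joint speeds; "effort": joint torques, N m; "eef_pos": TCP position; "tcp_rot": TCP orientation; "wrist_force": force on the tool from outside, world axes, zero at the start; "ft_torque": the same for the moment, N m; "width": finger opening in mm; "gripper_force": force on a finger pad.
Only numpy, scipy, OpenCV 4.12 (cv2) and the standard library are available. Lean on these libraries where they do the work, as an engineer would, in place of code of your own. Each camera call takes 0.05 s, during which the arm holds its last target. There are 200 camera calls.

## Working session

There is one attempt and no reset: what is moved stays moved. The work goes in short steps, Python scripts to look and compute and a tool call to move; the robot and the scene stay as the last step left them, time stands still between calls to the robot, and variables do not carry over. Pictures are saved under pics/ and viewed, at most 10 in all, crops included, and the job is handed in when it is done.

Besides the shell and the picture viewer there is one more tool, called after "Request:" by a JSON object that holds its "op" and its "data", one argument or row to a line. move_arm: Moves the arm, as the interface text tells. Its arguments: {"type":"object","properties":{"moves":{"type":"array","items":{"type":"object","properties":{"linear":{"type":"array","items":{"type":"number"}},"angular":{"type":"array","items":{"type":"number"}}}}},"claw":{"type":"number"},"force":{"type":"number"}},"required":["moves"]}

```bash
mkdir -p pics; ls; cat > h.py <<'E'
import numpy as np, cv2
from station import env
def foc(i): return 240/np.tan(np.radians(i["vertical_fov"]/2))
def ray(name,u,v,st=None):
    i=env.camera_info(name); f=foc(i); x=u-i["cx"]; y=v-i["cy"]
    if name=="wrist":
        r=np.hypot(x,y); th=r/f; d=np.array([x/r*np.sin(th),-y/r*np.sin(th),-np.cos(th)]) if r>0 else np.array([0,0,-1.])
        st=st or env.sense(); P=np.eye(4); P[:3,:3]=st["tcp_rot"]; P[:3,3]=st["eef_pos"]; P=P@np.array(i["mount"])
    else:
        d=np.array([x/f,-y/f,-1.]); P=np.array(i["pose"])
    d=P[:3,:3]@d; return P[:3,3],d/np.linalg.norm(d)
def onz(name,u,v,z,st=None):
    o,d=ray(name,u,v,st); return o+d*(z-o[2])/d[2]
def tri(r1,r2):
    (a,d),(b,e)=r1,r2; s=np.linalg.lstsq(np.stack([d,-e],1),b-a,rcond=None)[0]
    p,q=a+s[0]*d,b+s[1]*e; return (p+q)/2,np.linalg.norm(p-q)
E
python3 - <<'E'
from h import *
for n in ("top","side","wrist"):
    cv2.imwrite(f"pics/{n}0.png",env.camera(n)); print(n,env.camera_info(n))
s=env.sense();print({k:s[k] for k in("t","eef_pos","tcp_rot","wrist_force","width")})
E
```

```text
pics
top {'vertical_fov': 50.42219309347264, 'cx': 318.6800296945997, 'cy': 232.24009675642054, 'pose': array([[-1.13035688e-02,  9.90375899e-01, -1.37941322e-01,
         3.61009001e+02],
       [-9.99730923e-01, -8.39868373e-03,  2.16227688e-02,
         3.36999934e+01],
       [ 2.02561436e-02,  1.38148619e-01,  9.90204346e-01,
         1.29935031e+03],
       [ 0.00000000e+00,  0.00000000e+00,  0.00000000e+00,
         1.00000000e+00]])}
side {'vertical_fov': 51.08880939597036, 'cx': 321.6303366356877, 'cy': 239.61146600723166, 'pose': array([[ 7.81762162e-01,  3.97229545e-01, -4.80683482e-01,
        -5.12118019e+01],
       [-6.23496615e-01,  4.85577399e-01, -6.12753263e-01,
        -6.98127908e+02],
       [-9.99466463e-03,  7.78731839e-01,  6.27277314e-01,
         8.52577880e+02],
       [ 0.00000000e+00,  0.00000000e+00,  0.00000000e+00,
         1.00000000e+00]])}
wrist {'vertical_fov': 65.70646984690485, 'cx': 317.2643014700494, 'cy': 238.01799615784495, 'mount': array([[ 4.70576873e-04,  9.65536381e-01,  2.60267699e-01,
         6.51232168e+01],
       [ 9.99999812e-01, -5.56793998e-04,  2.57535139e-04,
         1.08760590e+00],
       [ 3.93575039e-04,  2.60267529e-01, -9.65536461e-01,
        -1.42252028e+02],
       [ 0.00000000e+00,  0.00000000e+00,  0.00000000e+00,
         1.00000000e+00]])}
{'t': 0.15, 'eef_pos': array([232.61620674, 579.58466808, 230.36021782]), 'tcp_rot': array([[-9.28010452e-01,  3.72553376e-01, -7.63334097e-04],
       [ 3.72554106e-01,  9.28009453e-01, -1.37560336e-03],
       [ 1.95895583e-04, -1.56095755e-03, -9.99998763e-01]]), 'wrist_force': array([0.15789639, 0.26408838, 0.0538873 ]), 'width': 85.6686818533114}
```

View pics/top0.png

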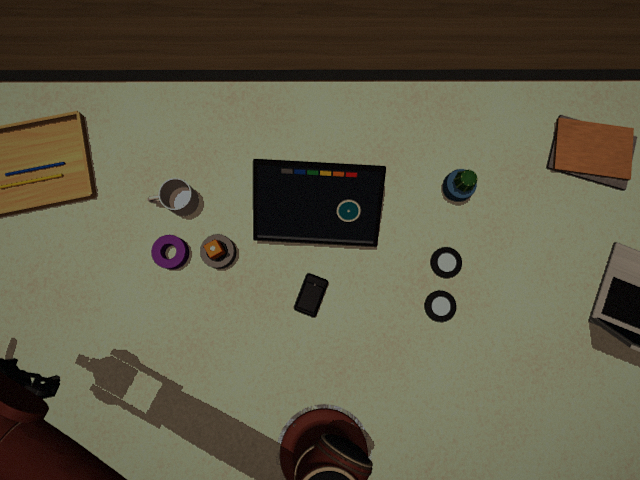

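View pics/side0.png

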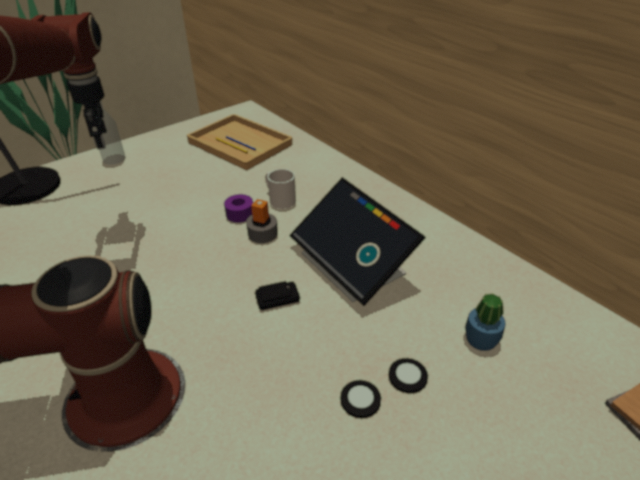

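Top view: orange probe in the grey dock at (215,250); the purple look-alike is at (170,252). There are two pucks, at (446,262) and (440,306). The upper one is farther from the base (at about (325,460)), so it is the tile. The screen target is at (348,210). Mug (175,197), cactus (460,185), mouse (312,295).

```bash
cat >> h.py <<'E'
def blobs(m,amin=20):
    n,l,s,c=cv2.connectedComponentsWithStats(m.astype(np.uint8))
    return [(c[k].round(1),int(s[k,4]),s[k,:4]) for k in range(1,n) if s[k,4]>amin]
def hsv(im): return cv2.cvtColor(im,cv2.COLOR_BGR2HSV)
def msk(im,lo,hi): return cv2.inRange(hsv(im),np.array(lo),np.array(hi))>0
E
python3 - <<'E'
from h import *
T=cv2.imread("pics/top0.png");S=cv2.imread("pics/side0.png")
for n,I in(("top",T),("side",S)):
    H=hsv(I); print(n,"hsv samples")
    for name,p in (("white",(447,262) if n=="top" else (408,375)),("teal",(342,212) if n=="top" else (362,252)),("grip",(215,248) if n=="top" else (260,210)),("scr",(300,215) if n=="top" else (320,240)),("mouse",(312,295) if n=="top" else (275,295)),("dock",(230,258) if n=="top" else (262,236)),("desk",(380,330) if n=="top" else (220,300))): print(name,H[p[1],p[0]])
    print("teal",blobs(msk(I,(78,90,30),(100,255,255))))
    print("orange",[b for b in blobs(msk(I,(5,140,90),(20,255,255)))])
a=cv2.resize(T[230:330,400:490],None,fx=4,fy=4,interpolation=2); b=cv2.resize(T[210:290,150:250],None,fx=4,fy=4,interpolation=2)
c=np.zeros((400,800,3),np.uint8); c[:400,:360]=a; c[:320,380:780]=b
cv2.imwrite("pics/crop.png",c)
E
```

```text
top hsv samples
white [ 47  17 134]
teal [ 91 233  46]
grip [ 15 159 128]
scr [135  43  12]
mouse [ 8 41 25]
dock [13 58 93]
desk [ 31  58 131]
teal [(array([348.3, 210.3]), 257, array([339, 202,  19,  18], dtype=int32))]
orange [(array([ 41.5, 165.1]), 5029, array([  0, 111,  92, 103], dtype=int32)), (array([594. , 148.1]), 3860, array([555, 118,  79,  61], dtype=int32)), (array([338. , 173.5]), 44, array([333, 172,  11,   4], dtype=int32)), (array([212.2, 248.1]), 175, array([203, 239,  19,  19], dtype=int32))]
side hsv samples
white [ 44  26 168]
teal [ 90 216  79]
grip [ 12 222  99]
scr [95 57 27]
mouse [20 43 18]
dock [21 41 44]
desk [ 33  40 164]
teal [(array([367.6, 254. ]), 200, array([360, 246,  17,  17], dtype=int32)), (array([483.8, 329.3]), 442, array([467, 311,  37,  38], dtype=int32))]
orange [(array([266.2, 131.1]), 96, array([240, 122,  45,  17], dtype=int32)), (array([229.2, 158. ]), 105, array([211, 148,  36,  20], dtype=int32)), (array([258.4, 210.4]), 211, array([252, 200,  15,  22], dtype=int32)), (array([385.3, 218.2]), 61, array([380, 214,  12,   9], dtype=int32)), (array([123.7, 290.5]), 33, array([123, 282,   3,  17], dtype=int32)), (array([159.5, 359.5]), 27, array([155, 357,  11,   7], dtype=int32)), (array([171.1, 375.8]), 113, array([163, 364,  14,  28], dtype=int32)), (array([630.5, 404.5]), 541, array([613, 386,  27,  39], dtype=int32))]
```

View pics/crop.png

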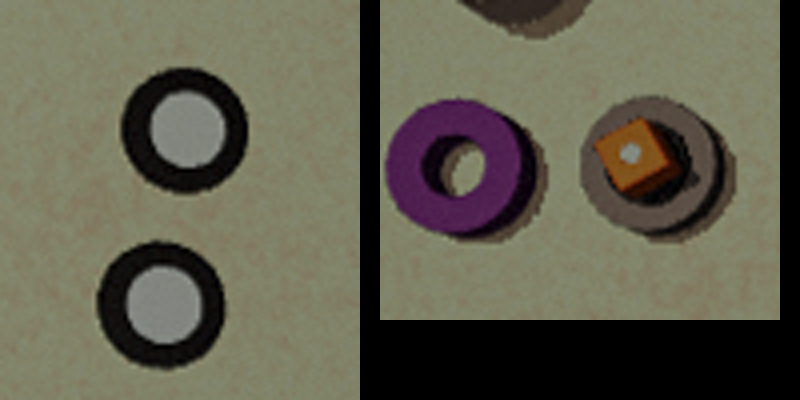

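The crop shows the two pucks with white discs at top-view (446.7,262.2) and (440.9,306). I'm taking the upper one, which is farther from the base. On the right are the purple look-alike and the grey dock holding the orange probe, whose top dot is at (212.5,248.2).

```bash
python3 - <<'E'
from h import *
T=cv2.imread("pics/top0.png");S=cv2.imread("pics/side0.png")
print("puck",onz("top",446.75,262.25,12),onz("side",408,375,12),"near",onz("top",440.9,306,12))
print("grip",onz("top",212.5,248.2,105), "probe-top tri")
print("target",tri(ray("top",348.3,210.3),ray("side",367.6,254)))
print("mug",onz("top",175,195,90),"mouse",onz("top",312,295,33),"cactus",onz("top",460,185,50))
a=cv2.resize(T[145:260,240:400],None,fx=5,fy=5,interpolation=2)
b=cv2.resize(S[170:310,280:435],None,fx=5,fy=5,interpolation=2)
g=lambda x:(255*(x/255.)**.5).astype(np.uint8)
cv2.imwrite("pics/sa.png",g(a)[:600]); cv2.imwrite("pics/sb.png",cv2.resize(g(b),None,fx=.8,fy=.8))
E
```

```text
puck [ 460.54770686 -319.2177888    12.        ] [ 457.82014921 -322.79983338   12.        ] near [ 350.67671973 -299.3601317    12.        ]
grip [491.70187904 257.17305453 105.        ] probe-top tri
target (array([581.78007345, -64.49622809,  91.61875402]), np.float64(0.6000489277069174))
mug [622.89056097 352.0899049   90.        ] mouse [381.32142093  24.28758992  33.        ] cactus [ 652.31208676 -351.40761643   50.        ]
```

View pics/sa.png

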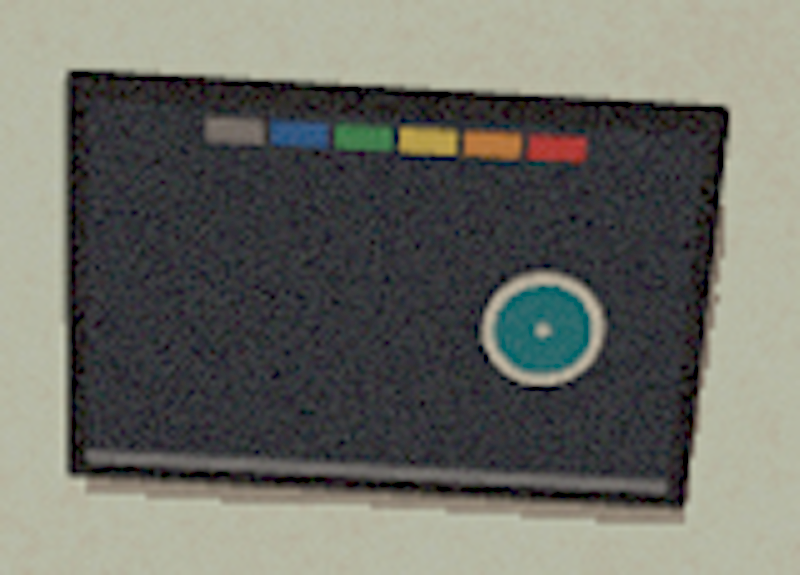

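View pics/sb.png

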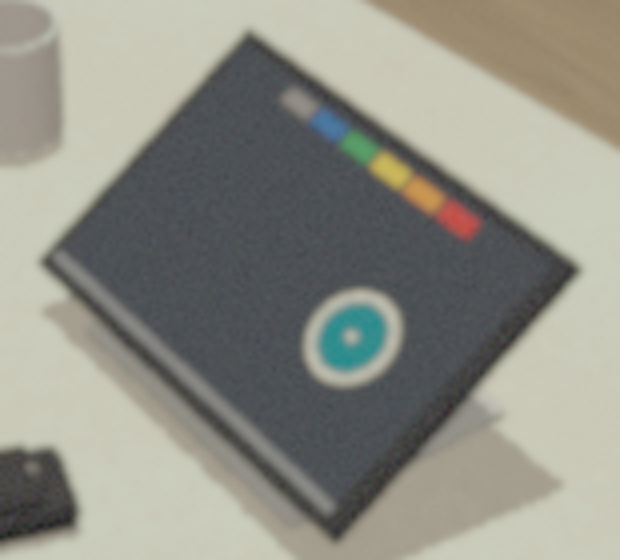

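The two crops show the slab with its patches, light strip and target: target dot at top-crop (543,330) and side-crop (352,337). I'll triangulate matched features and fit the glass plane.

```bash
python3 - <<'E'
from h import *
t=lambda u,v:ray("top",240+(u+.5)/5-.5,145+(v+.5)/5-.5)
s=lambda u,v:ray("side",280+(u+.5)/4-.5,170+(v+.5)/4-.5)
pairs=dict(grey=((235,130),(299,102)),red=((558,149),(459,220)),stripL=((87,457),(58,255)),stripR=((665,487),(332,510)),dot=((543,330),(352,337)),TL=((70,73),(250,34)),TR=((727,109),(578,268)),BL=((72,468),(46,258)))
P=[]
for k,(a,b) in pairs.items():
    p,e=tri(t(*a),s(*b)); P.append(p); print(k,p.round(1),round(e,1))
P=np.array(P);c=P.mean(0);n=np.linalg.svd(P-c)[2][2];n*=np.sign(n[2])
print("n",n,"resid",((P-c)@n).round(1),"tilt",np.arccos(n[2]),"az",np.arctan2(-n[1],-n[0]))
for a,b in((0,1),(2,3),(5,6)):
    d=P[a]-P[b];print("yaw",np.arctan2(-d[0],d[1]))
print("len",np.linalg.norm(P[5]-P[6]),np.linalg.norm(P[5]-P[7]))
E
```

```text
grey [667.2  81.4 144.2] 0.0
red [657.8 -69.1 143.4] 0.9
stripL [528.8 158.9  43.1] 2.0
stripR [ 510.5 -127.7   44.6] 0.8
dot [581.3 -64.4  92.1] 0.2
TL [693.2 158.3 147.4] 1.9
TR [ 674.5 -147.3  147.8] 1.2
BL [524.2 166.7  38.1] 2.5
n [-0.54908605  0.04053047  0.83478248] resid [ 5.   3.4 -0.2 -0.6  2.8 -3.5 -5.3 -1.5] tilt 0.5830587378916021 az -0.0736807894905757
yaw -0.06233911769188112
yaw -0.06349816737662081
yaw -0.06122055283862147
len 306.2010299584449 201.45746882337386
```

Request:
{"op": "move_arm", "data": {
  "moves": [
    {"linear": [259,-322,-50],"angular": [0,0,-0.63]},
    {"linear": [259,-322,-50],"angular": [0,0,-0.63]},
    {"linear": [259,-322,-50],"angular": [0,0,-0.63]},
    {"linear": [259,-322,-50],"angular": [0,0,-0.63]},
    {"linear": [259,-322,-50],"angular": [0,0,-0.63]},
    {"linear": [259,-322,-50],"angular": [0,0,-0.63]},
    {"linear": [259,-322,-50],"angular": [0,0,-0.63]},
    {"linear": [259,-322,-50],"angular": [0,0,-0.63]},
    {"linear": [259,-322,-50],"angular": [0,0,-0.63]},
    {"linear": [259,-322,-50],"angular": [0,0,-0.63]}
  ],
  "claw": 1,
  "force": 40
}}

```text
t: 1.15
eef_pos: [492.5, 256.2, 180.5]
tcp_rot: [[-0.527, 0.85, -0.001], [0.85, 0.527, -0.0], [0.0, -0.001, -1.0]]
wrist_force: [-0.4, 0.2, 0.1]
width: 85.3
gripper_force: 0.0
```

Request:
{"op": "move_arm", "data": {
  "moves": [
    {"linear": [0,0,0]},
    {"linear": [0,0,0]},
    {"linear": [0,0,0]}
  ]
}}

```text
validation failed for argument at $.mo...
```

```bash
python3 - <<'E'
from h import *
s=env.sense(); I=env.camera("wrist"); cv2.imwrite("pics/w1.png",I)
print(s["t"],s["eef_pos"],s["tcp_rot"].round(3),s["q"],s["wrist_force"])
m=msk(I,(5,140,90),(22,255,255)); B=blobs(m,200); print(B)
np.save("s1.npy",s,allow_pickle=True)
E
```

```text
1.15 [492.54991185 256.21072356 180.48496748] [[-0.527  0.85  -0.001]
 [ 0.85   0.527 -0.   ]
 [ 0.    -0.001 -1.   ]] [ 3.45576464e-01 -7.58641754e-02  1.82639449e+00  6.43827097e-05
  1.39260304e+00 -2.09720910e-01] [-0.3749951   0.19553412  0.1456851 ]
[(array([320.2, 237.6]), 3095, array([293, 205,  57,  66], dtype=int32))]
```

View pics/w1.png

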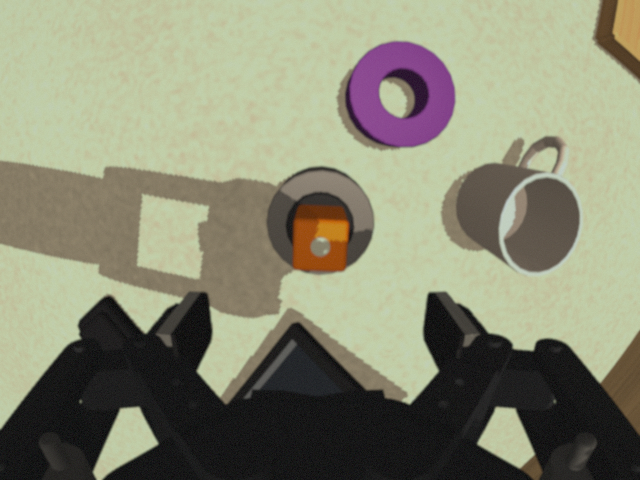

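The wrist view shows the probe's block almost square to the fingers, with its top dot at (320,246). Purple dock is at (402,94) and the mug at (540,222).

```bash
python3 - <<'E'
from h import *
s=np.load("s1.npy",allow_pickle=True).item()
for p in((320,246.5),(293,270),(346,271)): print(onz("wrist",*p,105,s))
a=onz("wrist",293,270,105,s)-onz("wrist",346,271,105,s)
print("edge deg",np.degrees(np.arctan2(a[1],a[0])),np.linalg.norm(a),"tool y",np.degrees(np.arctan2(s["tcp_rot"][1,1],s["tcp_rot"][0,1])))
E
```

```text
[493.9521517  259.20535054 105.        ]
[487.75009573 237.33558322 105.        ]
[516.1993066  254.23413363 105.        ]
edge deg -149.29010628808447 33.0895543218447 tool y 31.815555605509743
```

Request:
{"op": "move_arm", "data": {
  "moves": [
    {"linear": [1,2.5,-40],"angular": [0,0,-0.015]},
    {"linear": [1,2.5,-80],"angular": [0,0,-0.015]},
    {"linear": [1,2.5,-105],"angular": [0,0,-0.015]},
    {"linear": [1,2.5,-121.5],"angular": [0,0,-0.015]},
    {"linear": [1,2.5,-121.5],"angular": [0,0,-0.015]},
    {"linear": [1,2.5,-121.5],"angular": [0,0,-0.015]}
  ]
}}

```text
t: 1.8
eef_pos: [492.3, 261.8, 60.3]
tcp_rot: [[-0.519, 0.855, 0.0], [0.855, 0.519, 0.0], [0.0, 0.0, -1.0]]
wrist_force: [1.4, 1.3, -0.6]
width: 85.5
gripper_force: 0.0
```

Request:
{"op": "move_arm", "data": {
  "moves": [
    {"linear": [0,0,0],"angular": [0,0,0]},
    {"linear": [0,0,0],"angular": [0,0,0]},
    {"linear": [0,0,0],"angular": [0,0,0]},
    {"linear": [0,0,0],"angular": [0,0,0]},
    {"linear": [0,0,0],"angular": [0,0,0]},
    {"linear": [0,0,0],"angular": [0,0,0]},
    {"linear": [0,0,0],"angular": [0,0,0]},
    {"linear": [0,0,0],"angular": [0,0,0]}
  ],
  "claw": 0,
  "force": 40
}}

```text
t: 2.6
eef_pos: [493.5, 260.7, 60.9]
tcp_rot: [[-0.517, 0.856, 0.001], [0.856, 0.517, 0.0], [-0.0, 0.001, -1.0]]
wrist_force: [-1.0, -0.3, 6.0]
width: 33.8
gripper_force: 40.8
```

Request:
{"op": "move_arm", "data": {
  "moves": [
    {"linear": [0,0,15],"angular": [0,0,0]},
    {"linear": [0,0,40],"angular": [0,0,0]},
    {"linear": [0,0,75],"angular": [0,0,0]},
    {"linear": [0,0,110],"angular": [0,0,0]},
    {"linear": [0,0,130],"angular": [0,0,0]},
    {"linear": [0,0,130],"angular": [0,0,0]},
    {"linear": [0,0,130],"angular": [0,0,0]},
    {"linear": [0,0,130],"angular": [0,0,0]}
  ]
}}

```text
t: 3.4
eef_pos: [491.6, 260.0, 187.4]
tcp_rot: [[-0.518, 0.856, -0.004], [0.856, 0.518, -0.001], [0.001, -0.004, -1.0]]
wrist_force: [-0.2, 0.1, -1.8]
width: 33.6
gripper_force: 40.3
```

```bash
python3 - <<'E'
from h import *
s=env.sense(); I=env.camera("wrist"); S=env.camera("side"); s2=env.sense(); 
print(s["eef_pos"],s2["eef_pos"],s["tcp_rot"].round(3),s["wrist_force"],s2["wrist_force"],s["width"])
v=np.zeros((480,800,3),np.uint8);v[:,:400]=I[:,120:520]; v[:,400:]=cv2.resize(S[100:340,130:330],None,fx=2,fy=2);cv2.imwrite("pics/w2.png",v)
E
```

```text
[491.55577016 259.9516652  187.36781873] [491.69260573 260.02212272 187.40591619] [[-0.518  0.856 -0.004]
 [ 0.856  0.518 -0.001]
 [ 0.001 -0.004 -1.   ]] [-0.24198745  0.12652584 -1.80579708] [ 0.1803665  -0.29198433 -1.94412655] 33.55057094171018
```

View pics/w2.png

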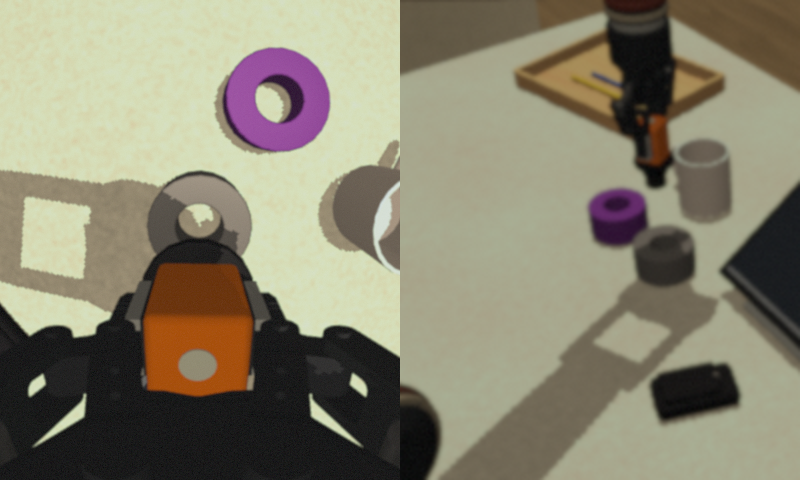

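The probe is held upright and clear of the dock; the wrist picture shows its top dot at (317,365).

Request:
{"op": "move_arm", "data": {
  "moves": [
    {"linear": [-5,-45,0],"angular": [0,0,-0.08]},
    {"linear": [-10,-90,0],"angular": [0,0,-0.16]},
    {"linear": [-15,-135,0],"angular": [0,0,-0.24]},
    {"linear": [-20,-180,0],"angular": [0,0,-0.32]},
    {"linear": [-25,-225,0],"angular": [0,0,-0.4]},
    {"linear": [-30,-270,0],"angular": [0,0,-0.48]},
    {"linear": [-33,-315,0],"angular": [0,0,-0.55]}
  ]
}}

```text
t: 4.2
eef_pos: [458.7, -56.0, 188.6]
tcp_rot: [[0.009, 1.0, -0.002], [1.0, -0.009, 0.001], [0.0, -0.002, -1.0]]
wrist_force: [0.2, 0.2, -1.9]
width: 33.5
gripper_force: 40.5
```

Request:
{"op": "move_arm", "data": {
  "moves": [
    {"linear": [-5,-45,0],"angular": [0,0,-0.08]},
    {"linear": [-10,-90,0],"angular": [0,0,-0.16]},
    {"linear": [-15,-135,0],"angular": [0,0,-0.24]},
    {"linear": [-20,-180,0],"angular": [0,0,-0.32]},
    {"linear": [-25,-225,0],"angular": [0,0,-0.4]},
    {"linear": [-30,-270,0],"angular": [0,0,-0.48]},
    {"linear": [-34,-324,0],"angular": [0,0,-0.54]},
    {"linear": [-34,-324,0],"angular": [0,0,-0.54]},
    {"linear": [-34,-324,0],"angular": [0,0,-0.54]},
    {"linear": [-34,-324,0],"angular": [0,0,-0.54]}
  ]
}}

```text
t: 5.2
eef_pos: [425.7, -377.3, 188.7]
tcp_rot: [[0.519, 0.855, -0.001], [0.855, -0.519, 0.002], [0.001, -0.002, -1.0]]
wrist_force: [-0.4, 0.9, -2.3]
width: 33.5
gripper_force: 40.6
```

```bash
cat >> h.py <<'E'
def ell(m,u,v,amin=100):
    cs,_=cv2.findContours(m.astype(np.uint8),cv2.RETR_EXTERNAL,cv2.CHAIN_APPROX_NONE)
    return [tuple(np.round(x,1) for x in cv2.fitEllipse(c)) for c in cs if cv2.contourArea(c)>amin]
E
python3 - <<'E'
from h import *
s=env.sense(); I=env.camera("wrist"); cv2.imwrite("pics/w3.png",I)
print(s["t"],s["eef_pos"],s["tcp_rot"].round(3),s["wrist_force"])
i=env.camera_info("wrist");f=foc(i);M=np.array(i["mount"])
for im,c in((cv2.imread("pics/w2.png"),120),(I,0)):
    m=msk(im,(0,0,100),(180,90,255)); print([ (b[0],b[1],b[2]) for b in blobs(m,150)])
x,y=317-i["cx"],365-i["cy"];r=np.hypot(x,y);th=r/f
d=M[:3,:3]@np.array([x/r*np.sin(th),-y/r*np.sin(th),-np.cos(th)]);o=M[:3,3]
print("dot in tool",o+d*(-45-o[2])/d[2])
E
```

```text
5.2 [ 425.66037282 -377.29176318  188.65988979] [[ 0.519  0.855 -0.001]
 [ 0.855 -0.519  0.002]
 [ 0.001 -0.002 -1.   ]] [-0.41324327  0.8580245  -2.29253176]
[(array([413.1, 219.2]), 250174, array([  0,   0, 800, 480], dtype=int32)), (array([272.1, 101.9]), 1161, array([254,  83,  37,  41], dtype=int32)), (array([197.1, 364.5]), 886, array([179, 350,  37,  30], dtype=int32)), (array([358.2, 384.4]), 254, array([349, 373,  19,  24], dtype=int32)), (array([ 36.1, 384.7]), 247, array([ 28, 374,  18,  23], dtype=int32)), (array([ 66.4, 420.2]), 600, array([ 34, 393,  53,  53], dtype=int32)), (array([328.1, 420.3]), 600, array([309, 394,  52,  52], dtype=int32))]
[(array([310. , 180.8]), 195655, array([  0,   0, 640, 480], dtype=int32)), (array([318.6, 136.9]), 2655, array([290, 108,  58,  58], dtype=int32)), (array([201.6, 184.6]), 2225, array([176, 158,  52,  54], dtype=int32)), (array([317.1, 364.5]), 887, array([299, 350,  37,  30], dtype=int32)), (array([156.2, 384.4]), 249, array([148, 373,  18,  24], dtype=int32)), (array([478.3, 384.5]), 249, array([470, 373,  18,  24], dtype=int32)), (array([186.3, 420.4]), 584, array([154, 394,  52,  52], dtype=int32)), (array([445.9, 418.5]), 536, array([429, 394,  43,  45], dtype=int32))]
dot in tool [ -0.34630795   0.43581572 -45.        ]
```

View pics/w3.png

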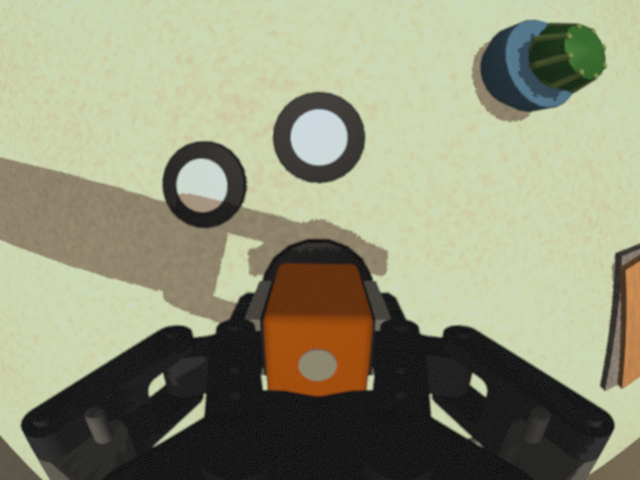

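The target puck's white disc is at (318.6,136.9), with the near one at (202,185). The probe top dot at (317,364.5) puts the probe on the tool axis within about 0.5 mm.

```bash
python3 - <<'E'
from h import *
s=env.sense()
p=onz("wrist",318.6,136.9,12,s); print(p, p-s["eef_pos"], onz("wrist",202,185,12,s))
E
```

```text
[ 463.12581406 -318.05877704   12.        ] [  37.24773139   58.96288199 -176.99731635] [ 353.58961185 -298.54021645   12.        ]
```

Request:
{"op": "move_arm", "data": {
  "moves": [
    {"linear": [20,30,0],"angular": [0,0,0]},
    {"linear": [36.5,58.5,-20],"angular": [0,0,0]},
    {"linear": [36.5,58.5,-60],"angular": [0,0,0]},
    {"linear": [36.5,58.5,-95],"angular": [0,0,0]},
    {"linear": [36.5,58.5,-118],"angular": [0,0,0]},
    {"linear": [36.5,58.5,-120],"angular": [0,0,0]},
    {"linear": [36.5,58.5,-120],"angular": [0,0,0]},
    {"linear": [36.5,58.5,-120],"angular": [0,0,0]},
    {"linear": [36.5,58.5,-120],"angular": [0,0,0]}
  ]
}}

```text
t: 6.15
eef_pos: [463.6, -320.9, 72.2]
tcp_rot: [[0.519, 0.855, 0.003], [0.855, -0.519, -0.003], [-0.001, 0.004, -1.0]]
wrist_force: [0.9, -0.2, -1.4]
width: 33.9
gripper_force: 40.5
```

```bash
python3 - <<'E'
from h import *
for k in range(3): 
  s=env.sense(); print(s["eef_pos"],s["wrist_force"],s["tcp_rot"][:,2]); I=env.camera("wrist")
p=onz("wrist",318.6,136.9,12)
S=env.camera("side");cv2.imwrite("pics/s4.png",cv2.resize(S[300:430,310:460],None,fx=4,fy=4,interpolation=2))
E
```

```text
[ 463.62310029 -320.90710587   72.20868115] [ 0.8593013  -0.23999597 -1.42681528] [ 0.00301187 -0.00269254 -0.99999184]
[ 463.40431636 -320.85381172   71.89986344] [-0.43908546 -0.03370043 -2.88705787] [ 0.00261964 -0.00237507 -0.99999375]
[ 463.2019742  -320.77570975   71.58731373] [ 0.21351185  0.60016759 -0.33100001] [ 0.00221169 -0.00200138 -0.99999555]
```

View pics/s4.png

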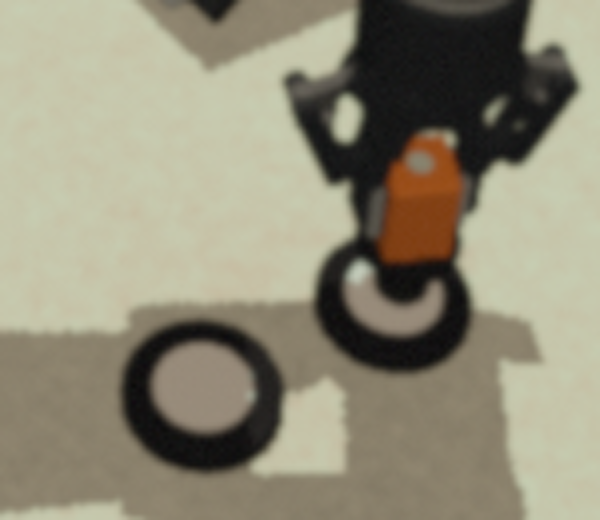

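The side crop shows the foot hanging over the chosen puck at crop (403,290), roughly centred on its white disc. I'm lowering in two steps.

Request:
{"op": "move_arm", "data": {
  "moves": [
    {"linear": [-0.5,1,-4],"angular": [0,0,0]},
    {"linear": [-0.5,1,-8],"angular": [0,0,0]},
    {"linear": [-0.5,1,-11],"angular": [0,0,0]},
    {"linear": [-0.5,1,-13],"angular": [0,0,0]},
    {"linear": [-0.5,1,-15],"angular": [0,0,0]},
    {"linear": [-0.5,1,-17],"angular": [0,0,0]},
    {"linear": [-0.5,1,-17],"angular": [0,0,0]},
    {"linear": [-0.5,1,-17],"angular": [0,0,0]},
    {"linear": [-0.5,1,-17],"angular": [0,0,0]},
    {"linear": [-0.5,1,-17],"angular": [0,0,0]}
  ]
}}

```text
t: 7.35
eef_pos: [461.9, -319.0, 52.9]
tcp_rot: [[0.519, 0.855, 0.0], [0.855, -0.519, -0.0], [-0.0, 0.0, -1.0]]
wrist_force: [-0.9, 1.6, 1.8]
width: 33.5
gripper_force: 40.9
```

```bash
cat > f.py <<'E'
from h import *
a=[]
for k in range(8):
  s=env.sense(); a.append(np.r_[s["eef_pos"],s["wrist_force"]]); env.camera("wrist")
a=np.array(a);print(s["t"],a.mean(0).round(2),a.std(0).round(2),s["tcp_rot"].round(3).tolist(),s["q"].round(2))
E
python3 f.py
```

```text
7.7 [ 461.89 -319.04   52.9    -1.59    1.22    1.2 ] [0.01 0.02 0.03 0.44 0.53 0.58] [[0.519, 0.855, 0.0], [0.855, -0.519, -0.0], [-0.0, 0.0, -1.0]] [-0.74  0.08  1.9  -0.    1.16 -0.19]
```

Request:
{"op": "move_arm", "data": {
  "moves": [
    {"linear": [0,0,1],"angular": [0,0,0]},
    {"linear": [0,0,1],"angular": [0,0,0]},
    {"linear": [0,0,1],"angular": [0,0,0]},
    {"linear": [0,0,1],"angular": [0,0,0]},
    {"linear": [0,0,1],"angular": [0,0,0]},
    {"linear": [0,0,1],"angular": [0,0,0]},
    {"linear": [0,0,1],"angular": [0,0,0]},
    {"linear": [0,0,1],"angular": [0,0,0]},
    {"linear": [0,0,1],"angular": [0,0,0]},
    {"linear": [0,0,1],"angular": [0,0,0]}
  ]
}}

```text
t: 8.75
eef_pos: [462.0, -319.1, 53.9]
tcp_rot: [[0.519, 0.855, 0.0], [0.855, -0.519, -0.0], [-0.0, 0.0, -1.0]]
wrist_force: [-0.8, 1.3, 1.4]
width: 33.6
gripper_force: 40.9
```

```bash
python3 f.py
```

```text
9.1 [ 461.94 -319.09   53.86   -0.83    0.7     0.82] [0.01 0.02 0.02 0.47 0.51 0.43] [[0.519, 0.855, 0.0], [0.855, -0.519, -0.0], [0.0, 0.0, -1.0]] [-0.74  0.08  1.9   0.    1.16 -0.19]
```

```bash
cat > g.py <<'E'
from h import *
from scipy.spatial.transform import Rotation as Ro
def goal(tilt=.595,yaw=-.0625):
    n=np.array([-np.sin(tilt)*np.cos(yaw),-np.sin(tilt)*np.sin(yaw),np.cos(tilt)])
    x=np.array([-np.sin(yaw),np.cos(yaw),0]); z=-n
    return np.stack([x,np.cross(z,x),z],1),n
E
python3 - <<'E'
from g import *
R,n=goal(); s=env.sense()
print((Ro.from_matrix(R)*Ro.from_matrix(s["tcp_rot"]).inv()).as_rotvec().round(3))
p=np.array([581.3,-64.4,92])+160*n-70*R[:,0]; print(p,p-s["eef_pos"])
E
```

```text
[-0.18  -0.573  0.469]
[ 487.42154901 -128.66188664  224.50375981] [ 25.49090224 190.40370191 170.64425657]
```

Request:
{"op": "move_arm", "data": {
  "moves": [
    {"linear": [0,0,20],"angular": [0,0,0]},
    {"linear": [0,0,60],"angular": [0,0,0]},
    {"linear": [0,0,100],"angular": [0,0,0]},
    {"linear": [0,0,140],"angular": [0,0,0]},
    {"linear": [0,0,140],"angular": [0,0,0]}
  ]
}}

```text
t: 9.65
eef_pos: [464.8, -321.6, 201.3]
tcp_rot: [[0.519, 0.855, 0.01], [0.855, -0.519, -0.009], [-0.002, 0.013, -1.0]]
wrist_force: [1.1, -1.6, -0.7]
width: 33.8
gripper_force: 40.8
```

Request:
{"op": "move_arm", "data": {
  "moves": [
    {"linear": [5,35,20],"angular": [-0.03,-0.1,0.08]},
    {"linear": [10,75,30],"angular": [-0.06,-0.19,0.156]},
    {"linear": [15,115,30],"angular": [-0.09,-0.287,0.235]},
    {"linear": [20,150,30],"angular": [-0.12,-0.382,0.313]},
    {"linear": [25,190,30],"angular": [-0.15,-0.478,0.391]},
    {"linear": [25,190,30],"angular": [-0.18,-0.573,0.469]},
    {"linear": [25,190,30],"angular": [-0.18,-0.573,0.469]},
    {"linear": [25,190,30],"angular": [-0.18,-0.573,0.469]},
    {"linear": [25,190,30],"angular": [-0.18,-0.573,0.469]},
    {"linear": [25,190,30],"angular": [-0.18,-0.573,0.469]}
  ]
}}

```text
t: 10.65
eef_pos: [487.4, -129.9, 224.5]
tcp_rot: [[0.064, 0.827, 0.559], [0.998, -0.053, -0.036], [0.0, 0.56, -0.829]]
wrist_force: [0.6, 0.5, -1.6]
width: 33.7
gripper_force: 40.8
```

```bash
python3 f.py; python3 - <<'E'
from h import *
s=env.sense(); I=env.camera("wrist"); cv2.imwrite("pics/w5.png",I); np.save("s5.npy",s,allow_pickle=True)
print(s["eef_pos"]); print(ell(msk(I,(78,90,30),(100,255,255)),0,0))
E
```

```text
11.0 [ 4.8717e+02 -1.2948e+02  2.2411e+02  1.5000e-01 -1.0000e-02 -1.8700e+00] [0.17 0.25 0.24 0.33 0.69 0.37] [[0.063, 0.827, 0.559], [0.998, -0.052, -0.035], [0.0, 0.56, -0.828]] [-0.56 -0.66  2.27  0.32  1.02 -0.59]
[ 486.90008766 -129.08128486  223.80994083]
[(array([319.4, 134.2]), array([55.7, 56.6]), np.float64(85.8))]
```

View pics/w5.png

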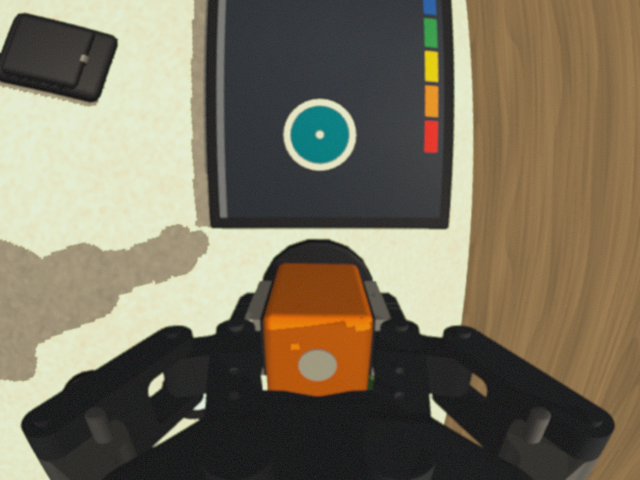

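The wrist view shows the target dot at (319.4,134.2), the red patch at (431,137) and the strip's end at (222,217). I'll refine the position and tilt from three views.

```bash
python3 - <<'E'
from g import *
s5=np.load("s5.npy",allow_pickle=True).item()
t=lambda u,v:ray("top",240+(u+.5)/5-.5,145+(v+.5)/5-.5)
s=lambda u,v:ray("side",280+(u+.5)/4-.5,170+(v+.5)/4-.5)
w=lambda u,v:ray("wrist",u,v,s5)
I=cv2.imread("pics/w5.png"); print("orange/red",[(b[0],b[1]) for b in blobs(msk(I,(0,150,120),(8,255,255)),100)])
def multi(rs):
    A=0;b=0
    for o,d in rs: P=np.eye(3)-np.outer(d,d);A=A+P;b=b+P@o
    p=np.linalg.solve(A,b); return p,[round(float(np.linalg.norm((np.eye(3)-np.outer(d,d))@(o-p))),1) for o,d in rs]
Q={}
for k,a,b,c in(("dot",(543,330),(352,337),(319.4,134.2)),("red",(558,149),(459,220),(431,137)),("stripR",(665,487),(332,510),(222,217)),("orange",(492,145),(424,195),(431,101)),("yellow",(428,141),(391,168),(431.5,67))):
    Q[k],e=multi([t(*a),s(*b),w(*c)]); print(k,Q[k].round(1),e, "t-w",tri(t(*a),w(*c))[0].round(1),"s-w",tri(s(*b),w(*c))[0].round(1))
u=np.array([.998,-.0625])
for a,b in(("dot","red"),("stripR","dot"),("stripR","red"),("stripR","yellow")):
    d=Q[b]-Q[a]; print(a,b,"tilt",np.arctan2(d[2],d[:2]@u))
# yaw from wrist: does ring plane look right; ray-plane target at tilt .595
E
```

```text
orange/red [(array([430.7, 136.6]), 424)]
dot [581.7 -64.1  92.4] [0.6, 0.5, 1.0] t-w [580.5 -63.8  95.8] s-w [583.  -63.5  91.1]
red [658.  -68.7 144. ] [0.7, 0.8, 1.1] t-w [656.7 -68.2 146.2] s-w [659.9 -68.1 142.7]
stripR [ 510.7 -127.5   44.4] [0.5, 0.4, 0.3] t-w [ 510.  -126.9   47.1] s-w [ 511.1 -127.5   44.1]
orange [659.9 -38.1 143.7] [0.4, 0.6, 0.8] t-w [659.1 -37.9 145.2] s-w [661.  -37.8 142.9]
yellow [661.2  -8.6 145.6] [0.4, 0.1, 0.3] t-w [661.2  -8.5 145.5] s-w [660.9  -8.9 145.9]
dot red tilt 0.5939428646182896
stripR dot tilt 0.6225540901775412
stripR red tilt 0.6074365390734826
stripR yellow tilt 0.6165423747468339
```

```bash
python3 - <<'E'
from g import *
R,n=goal(); a=[]
for k in range(4): s=env.sense(); a.append(s["eef_pos"]); env.camera("side")
m=s["eef_pos"]; print(a,(Ro.from_matrix(R)*Ro.from_matrix(s["tcp_rot"]).inv()).as_rotvec().round(3),"n",n)
T=np.array([581.7,-64.1,92.4]); 
for k in(100,60): print(k,(T+k*n-m).round(1))
E
```

```text
[array([ 486.8829765 , -129.05812907,  223.82560271]), array([ 486.83941384, -129.02583289,  223.75999417]), array([ 486.85215945, -129.01292819,  223.80445165]), array([ 486.84794697, -129.00053879,  223.80324654])] [ 0. -0.  0.] n [-0.55941437  0.03500899  0.8281485 ]
100 [ 38.9  68.4 -48.6]
60 [ 61.3  67.  -81.7]
```

Request:
{"op": "move_arm", "data": {
  "moves": [
    {"linear": [13,23,-16],"angular": [0,0,0]},
    {"linear": [26,46,-32],"angular": [0,0,0]},
    {"linear": [39,68.5,-48.5],"angular": [0,0,0]},
    {"linear": [45,68,-57],"angular": [0,0,0]},
    {"linear": [52,67.5,-68],"angular": [0,0,0]},
    {"linear": [58,67,-77],"angular": [0,0,0]},
    {"linear": [61.3,67,-81.7],"angular": [0,0,0]},
    {"linear": [61.3,67,-81.7],"angular": [0,0,0]},
    {"linear": [61.3,67,-81.7],"angular": [0,0,0]},
    {"linear": [61.3,67,-81.7],"angular": [0,0,0]}
  ]
}}

```text
t: 12.3
eef_pos: [548.4, -62.2, 143.0]
tcp_rot: [[0.063, 0.826, 0.56], [0.998, -0.052, -0.036], [-0.0, 0.561, -0.827]]
wrist_force: [-0.6, 0.8, -1.7]
width: 33.5
gripper_force: 40.7
```

```bash
python3 f.py; python3 - <<'E'
from g import *
R,n=goal();s=env.sense();T=np.array([581.7,-64.1,92.4]);print("tool-frame rel target",R.T@(s["eef_pos"]-T))
W=env.camera("wrist");cv2.imwrite("pics/w6.png",W)
for nm in("side","top"):
    I=env.camera(nm);cv2.imwrite(f"pics/{nm}6.png",I); print(nm,[(b[0],b[1]) for b in blobs(msk(I,(5,140,90),(22,255,255)),80)],[(b[0],b[1],b[2]) for b in blobs(msk(I,(78,90,30),(100,255,255)))])
E
```

```text
12.65 [ 5.4830e+02 -6.2160e+01  1.4271e+02 -2.5000e-01  2.9000e-01 -1.8600e+00] [0.08 0.06 0.24 0.6  0.37 0.3 ] [[0.063, 0.826, 0.56], [0.998, -0.052, -0.035], [-0.0, 0.561, -0.828]] [-0.32 -0.42  2.26  0.22  0.74 -0.38]
tool-frame rel target [-1.02173592e-02  9.70654418e-02 -6.01031592e+01]
side [(array([117.8, 122.6]), 3947), (array([269.7, 164.7]), 1673), (array([ 91.5, 219.2]), 496), (array([354.4, 239.1]), 346), (array([ 77.8, 248.4]), 515), (array([157.1, 357.1]), 99), (array([161.3, 410.9]), 234), (array([626.5, 413.6]), 82)] [(array([368.9, 255.2]), 134, array([360, 246,  17,  17], dtype=int32)), (array([483.9, 330.7]), 543, array([467, 311,  37,  38], dtype=int32))]
top [(array([ 38.3, 140.5]), 2460), (array([593.9, 148.1]), 3877), (array([ 44.3, 186.7]), 2750)] [(array([347.6, 206.5]), 121, array([339, 202,  19,  12], dtype=int32))]
```

Request:
{"op": "move_arm", "data": {
  "moves": [
    {"linear": [2.8,-0.2,-4.1],"angular": [0,0,0]},
    {"linear": [4.5,-0.3,-6.6],"angular": [0,0,0]},
    {"linear": [5.6,-0.4,-8.3],"angular": [0,0,0]},
    {"linear": [6.7,-0.4,-9.9],"angular": [0,0,0]},
    {"linear": [7.3,-0.5,-10.8],"angular": [0,0,0]},
    {"linear": [7.8,-0.5,-11.6],"angular": [0,0,0]},
    {"linear": [7.8,-0.5,-11.6],"angular": [0,0,0]},
    {"linear": [7.8,-0.5,-11.6],"angular": [0,0,0]},
    {"linear": [7.8,-0.5,-11.6],"angular": [0,0,0]},
    {"linear": [7.8,-0.5,-11.6],"angular": [0,0,0]}
  ]
}}

```text
t: 13.85
eef_pos: [555.9, -62.5, 130.6]
tcp_rot: [[0.063, 0.827, 0.559], [0.998, -0.052, -0.035], [-0.0, 0.56, -0.828]]
wrist_force: [-0.6, -1.3, -1.1]
width: 33.8
gripper_force: 40.8
```

```bash
cat > k.py <<'E'
from g import *
R,n=goal();T=np.array([581.7,-64.1,92.4]);F=[]
for k in range(12):
  s=env.sense();F.append(s["wrist_force"]);env.camera("side")
F=np.array(F); print(s["t"],"rel",R.T@(s["eef_pos"]-T),"F",F.mean(0),"push",(F.mean(0)-[0,0,-1.88])@n,F.std(0)@abs(n)/3.4,np.linalg.norm(s["qd"]))
E
python3 k.py
```

```text
14.4 rel [-4.66051376e-02  1.05876162e-03 -4.60180295e+01] F [-0.75756777 -0.17051489 -1.32822629] push 0.8747753101929339 0.2310535085147924 0.0021689013394806844
```

Request:
{"op": "move_arm", "data": {
  "moves": [
    {"linear": [0.8,0,-1.2],"angular": [0,0,0]},
    {"linear": [1.6,-0.1,-2.4],"angular": [0,0,0]},
    {"linear": [2.4,-0.1,-3.5],"angular": [0,0,0]},
    {"linear": [2.8,-0.2,-4.1],"angular": [0,0,0]},
    {"linear": [2.8,-0.2,-4.1],"angular": [0,0,0]},
    {"linear": [2.8,-0.2,-4.1],"angular": [0,0,0]},
    {"linear": [2.8,-0.2,-4.1],"angular": [0,0,0]},
    {"linear": [2.8,-0.2,-4.1],"angular": [0,0,0]}
  ]
}}

```text
t: 15.25
eef_pos: [558.8, -62.7, 126.5]
tcp_rot: [[0.063, 0.826, 0.56], [0.998, -0.052, -0.035], [-0.0, 0.561, -0.828]]
wrist_force: [-1.3, -0.8, -0.1]
width: 33.4
gripper_force: 41.0
```

```bash
python3 k.py
```

```text
15.8 rel [ -0.07240357   0.1461721  -41.08509392] F [-1.53481292  0.46428594  0.22131569] push 2.615052017639675 0.24186399180097534 0.0026538656820267346
```

```bash
python3 - <<'E'
from g import *
S0=cv2.imread("pics/side0.png");S1=env.camera("side")
f=lambda I:[b[0] for b in blobs(msk(I[190:260,340:420],(0,150,60),(8,255,255)),10)]
print(f(S0),f(S1))
# ring (white) pixels in side before / now near target, teal
for I in(S0,S1): 
    m=msk(I[225:285,335:400],(0,0,70),(180,90,255)); print([(b[0],b[1],b[2]) for b in blobs(m,10)],[(b[0],b[1],b[2]) for b in blobs(msk(I[225:285,335:400],(78,90,30),(100,255,255)),5)])
R,n=goal();i=env.camera_info("side");P=np.linalg.inv(i["pose"])
for p in (env.sense()["eef_pos"]+45*n,):
    c=P[:3,:3]@p+P[:3,3];print("pred dot",i["cx"]+foc(i)*c[0]/-c[2],i["cy"]-foc(i)*c[1]/-c[2])
m=msk(S1[200:260,330:400],(0,0,70),(180,110,255));print("seen",[(b[0]+[330,200],b[1]) for b in blobs(m,8)])
E
```

```text
[array([53.5, 34.1])] [array([53.7, 34.2])]
[(array([32.8, 29. ]), 264, array([21, 17, 25, 25], dtype=int32)), (array([32.5, 28.5]), 12, array([31, 27,  4,  4], dtype=int32)), (array([59.3, 53.5]), 138, array([50, 42, 15, 18], dtype=int32)), (array([ 8.7, 54.5]), 13, array([ 3, 49, 12, 11], dtype=int32)), (array([ 1.4, 57.9]), 14, array([ 0, 56,  5,  4], dtype=int32))] [(array([32.6, 29. ]), 200, array([25, 21, 17, 17], dtype=int32))]
[(array([36.9, 31.5]), 154, array([22, 18, 24, 23], dtype=int32)), (array([59.3, 53.2]), 148, array([50, 41, 15, 19], dtype=int32)), (array([ 4.3, 50.3]), 29, array([ 0, 45, 10, 11], dtype=int32)), (array([ 1.3, 57.7]), 15, array([ 0, 55,  5,  5], dtype=int32))] [(array([35.1, 31.5]), 73, array([26, 23, 16, 15], dtype=int32))]
pred dot 352.1046043601471 237.2362547174771
seen [(array([334.5, 206.5]), 66), (array([390.5, 205.9]), 260), (array([357.5, 206. ]), 32), (array([364.8, 237.3]), 9), (array([352.5, 238. ]), 16), (array([376.6, 251.2]), 85)]
```

```bash
python3 -c "
from station import env
print(env.job_done(), env.sense()['t'])"
```

```text
the job is handed in; nothing more can be done
the job is handed in; nothing more can be done
```

I handed the job in at about 16 s, with the probe still held square on the teal target at about 2.6 N (foot roughly 6.7 mm in); before that it stood on the farther puck for about 2 s at 2.7–3.1 N. No verdict came back.

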